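# Dock the gauge carriage on the pressure comparator

## Robot

A 6-joint arm with a two-finger parallel gripper is mounted at the origin on the work surface. World frame = base frame: x ahead of the robot, y to its left, z up, the work surface at z = 0. Lengths are in m, angles in rad, forces in N, time in s.
With the tool pointing down it reaches from about 0.275 to 0.725 m from the base axis. Payload 5.6 kg.
Tool frame: the origin (TCP) lies midway between the tips of the shut fingers; the grasp point (between the pads) lies 19 mm behind it; z points along the fingers, y is the line along which they close (so a half turn about z gives the same grasp; the last joint's range is limited). The gripper opens to 85 mm and grips with 20 to 120 N. Pads are 22 mm wide; open, the fingers measure 114 mm over their backs; the gripper's body (76 mm by 85 mm) begins 54 mm behind the grasp point. The pads swing forward as they close: fully open they stand 13 mm farther back than shut.
Start: joints at [-1.02, 0.255, 0.108, 0, -1.424, -0.285], TCP at [0.144, -0.531, 0.231] pointing down, gripper open.
Joint ranges: [-2.95, 2.95], [-1.21, 1.97], [-1.09, 1.5], [-2.87, 1.71], [-2.94, -0.07], [-3.05, 3.05]. Speed limits (rad/s): [2.57, 2.57, 3.14, 3.14, 3.14, 3.14].

## Interface

Orientations are given as a unit quaternion [x, y, z, w].
In Python, from workcell import telemetry, optics, job gives the robot as it stands. The module is installed in compiled form; this text tells all that it offers.
- The arm moves only by the shell command python3 -m handwheel 'ROWS' [FORCE]. ROWS is JSON, a list of rows, each an object with "claw": the closure in counts, from 0 (fully open) to 255 (shut); "translation": the shift along the tool's x, y, z in mm, a list of three; "twist": the turn about the tool's z in degrees. A call has exactly 8 rows; each row is the pose to reach, as a shift and turn from the pose commanded when the call began, along the tool's axes at that moment; what a row does not reach only later rows make up. A row lasts 1/8 s, in which the tool goes at most 62.5 mm and 10.7 degrees, less where a joint would pass 70% of its speed; a pose out of reach is approached as far as the arm can. A call with a gripper value outside its range is refused whole. The fingers move at their own pace and stop on an object; FORCE is the grip in N (left out, the last holds). Time passes only in rows, so rows that repeat a pose let the fingers close, or fill a call up. It gives the time, the measured TCP pose, the force, the opening and the grip force at its end, in the units of the state.
- telemetry.observe(): the state, without advancing time (a new reading comes with each control period).
- optics.get_image(name): name is "side" or "top" or "wrist"; returns a dict with "img" (480x640x3 uint8, red, green, blue), "fovy" (degrees; the focal length in pixels is half the picture's height over the tangent of half this angle, whatever the lens; pixels are square), "cx", "cy" (the principal point, pixels), "extrinsics" (4x4, takes a point from world to camera coordinates). Camera axes: x right, y down, z forward; pixel columns grow to the right and rows downward; lengths in m; the calibration is good to about 2 mm. A picture is of the moment at which its call begins. There is no depth.
- job.sign_off(): hands the job in; it is judged then, once.
Trained networks look in a picture, given as the dict that the camera call returned (one of the last four; its "shot" number tells which), for a name from the list of things; names that differ only in an ending like _2 or _b are one class to them, and where a whole thing is asked for, a point or a joint stands for the part that bears it (a point fixed in the world has none). Each returns a list of dicts, best first, with "score" (0 to 1); they miss things now and then, are a little off and sometimes report something else, mostly with a low value. They report only what shows in the picture. A call takes as long as a camera call. They do not tell look-alikes from the thing itself.
- optics.masks_of(query, picture): "pixels" (480x640 bool, what is visible of it) and "extent" ([centre column, centre row, width, height] in pixels, round what is visible of it).
- optics.mark_of(query, picture): "uv" ([column, row] in pixels: a listed point, or the origin of a listed thing).
The state is a dict: "time": time; "joint_positions": joint angles; "joint_velocities": joint speeds; "effort": joint torques, N m; "tool_pos": TCP position; "tcp_rot": TCP orientation; "contact_force": force on the tool from outside, world axes, zero at the start; "moment": the same for the moment, N m; "opening": finger opening in m; "grip_force": force on a finger pad.
Only numpy, scipy, OpenCV 4.12 (cv2) and the standard library are available. Lean on these libraries where they do the work, as an engineer would, in place of code of your own. Each camera call takes 0.05 s, during which the arm holds its last target. There are 200 camera calls.

## Task

Lift the red dust cover off the docking block of the black comparator base and set it down, without dropping it, standing upright inside the blue tray. Then push the gauge carriage along its centre line between the guide rails until it is fully home, square against the docking block; it binds when pushed off-centre, so never force it, and do not disturb the weight, the meter or the jar.

Things in the scene. Friction and masses are not known exactly. Their poses are not given: they have to be found in the camera images.
- comparator: Fixed black base plate, 400 (x) x 200 (y) x 22 mm high, yellow centre line. Origin: centre of its underside, on the bench (z=0). +x: pushing direction, towards the docking block, along the centre line y=0. Two aluminium guide rails along x, from -200 to +80 mm, 14 mm wide, inner faces at y=+-52 mm, tops 40 mm above the bench. Place and heading differ every time.
- dock_face (a point): Centre of the face that the carriage must come up against, on the fixed aluminium docking block: x=100, y=0 mm of the comparator, 56 mm above the bench; axes as the comparator's. The block is 50 (x) x 90 (y) mm, from x=100 to 150 mm of the comparator, its top 67 mm above the bench.
- carriage_push (a point): Centre of the carriage's rear face, the face to push, marked with a yellow patch 24 mm wide; 56 mm above the bench, x axis = pushing direction. The face is 160 mm wide, from 42 to 70 mm above the bench. Starts 110 to 160 mm short of home. Home: 130 mm behind dock_face. Slides with 3 to 10 N when pushed within 10 mm of the centre line; jams when pushed 20 mm or more off it.
- carriage: Loose carriage, 0.5 to 0.9 kg: grey deck 130 (x) x 160 (y) x 28 mm, top 70 mm above the bench, with a blue digital gauge 92 x 94 mm on it (top 98 mm above the bench, beginning 31 mm ahead of the rear face). Below, a shoe 60 mm long, 100 mm wide runs between the rails with 2 mm play each side, resting on the base plate, not held down. Origin: centre of the shoe's underside.
- cover_mid (a point): Middle of the loose red dust cover, 41 mm above its rim; z up. An open-bottomed hood 72 (x) x 106 (y) x 52 mm high, 4 mm walls, 0.13 to 0.2 kg, plus a grip ridge on top. Starts over the docking block, rim on the base plate (this point 63 mm above the bench), 3 to 11 mm of play around the block; rises 45 mm to clear it. While it is on, the carriage cannot come home.
- cover_grip (a point): Centre of the cover's grip ridge, 26 mm above cover_mid. The ridge is 14 mm thick (x), 66 mm long (y), 30 mm high, standing on the hood's flat top. Axes as the cover's; at the start they are those of the comparator.
- tray: Fixed shallow blue open tray, 200 (x) x 170 (y) x 20 mm, walls and floor 5 mm; origin at the centre of its underside, on the bench (z = 0).
- weight: Brass calibration weight with a knob, 80 mm diameter, 54 mm high, loose bystander. Origin: centre of its underside.
- meter: Green handheld meter lying flat, 150 x 75 x 28 mm, loose bystander. Origin: centre of its underside, x along its length.
- jar: Amber jar with a black cap, 56 mm diameter, 75 mm high, loose bystander. Origin: centre of its underside.
Mind the look-alikes: they are no part of the job. What is shaped like the carriage but orange or turquoise is not meant.

How it is judged:
By the outcome, as a careful person would: the job done as asked, in the order asked, and still so for the second after the job is handed in, with the robot touching nothing.
It also fails if it takes over 58 s, if anything falls off the work surface, if the arm or the gripper's body presses on something with over 40 N, if the wrist force passes 120 N, or if a joint passes its speed limit or range.

## Working session

There is one attempt and no reset: what is moved stays moved. The work goes in short steps, Python scripts to look and compute and a shell command to move; the robot and the scene stay as the last step left them, time stands still between calls to the robot, and variables do not carry over. Pictures are saved under pics/ and viewed, at most 10 in all, crops included, and the job is handed in when it is done.

```bash
mkdir -p pics
cat > h.py <<'E'
import numpy as np, cv2
from workcell import telemetry, optics, job
def K(p):
    f=240/np.tan(np.radians(p["fovy"])/2); return f,p["cx"],p["cy"]
def ray(p,uv):
    f,cx,cy=K(p); E=np.array(p["extrinsics"]); R,t=E[:3,:3],E[:3,3]
    d=R.T@np.array([(uv[0]-cx)/f,(uv[1]-cy)/f,1]); return -R.T@t,d
def at_z(p,uv,z):
    o,d=ray(p,uv); return o+d*(z-o[2])/d[2]
def proj(p,X):
    f,cx,cy=K(p); E=np.array(p["extrinsics"]); c=E[:3,:3]@np.array(X)+E[:3,3]
    return np.array([cx+f*c[0]/c[2],cy+f*c[1]/c[2]])
def save(p,n): cv2.imwrite(f"pics/{n}.png",cv2.cvtColor(p["img"],cv2.COLOR_RGB2BGR))
E
python3 - <<'E'
from h import *
np.set_printoptions(precision=4,suppress=True)
Z=dict(comparator=0,dock_face=.056,carriage_push=.056,carriage=.022,cover_mid=.063,cover_grip=.089,tray=0,weight=0,meter=0,jar=0)
ps={}
for n in("top","side"):
    p=ps[n]=optics.get_image(n); save(p,n+"0")
    print(n,p["fovy"],"cam",ray(p,(320,240))[0])
    for q,z in Z.items():
        print(q,[(np.round(m["uv"]),round(m["score"],2),at_z(p,m["uv"],z)[:2]) for m in optics.mark_of(q,p)[:4]])
cv2.imwrite("pics/a.png",cv2.cvtColor(np.vstack([ps["top"]["img"],ps["side"]["img"]]),cv2.COLOR_RGB2BGR)[:, :])
s=telemetry.observe();print(s["time"],s["tool_pos"],s["tcp_rot"],s["opening"],s["contact_force"])
E
```

```text
top 45.942014200993476 cam [0.2491 0.0934 1.4728]
comparator [(array([299., 256.]), 0.83, array([0.4818, 0.0996])), (array([346., 257.]), 0.47, array([ 0.4829, -0.0237]))]
dock_face [(array([336., 255.]), 0.81, array([0.4777, 0.0044]))]
carriage_push [(array([238., 240.]), 0.92, array([0.511 , 0.2553])), (array([178., 167.]), 0.69, array([0.7024, 0.4181])), (array([412., 147.]), 0.6, array([ 0.7714, -0.1931])), (array([251., 336.]), 0.58, array([0.2727, 0.2124]))]
carriage [(array([388., 146.]), 0.71, array([ 0.7841, -0.1345])), (array([199., 163.]), 0.66, array([0.7254, 0.3689])), (array([232., 354.]), 0.63, array([0.229 , 0.2613])), (array([262., 245.]), 0.6, array([0.5071, 0.1966]))]
cover_mid [(array([344., 256.]), 0.85, array([ 0.4746, -0.0146]))]
cover_grip [(array([347., 252.]), 0.66, array([ 0.4804, -0.0191]))]
tray [(array([461., 263.]), 0.55, array([ 0.4717, -0.3304])), (array([346., 260.]), 0.42, array([ 0.4738, -0.0235]))]
weight [(array([465., 179.]), 0.79, array([ 0.7035, -0.3491])), (array([130., 273.]), 0.34, array([0.4306, 0.5367]))]
meter [(array([298., 148.]), 0.78
[... 466 characters left out ...]
]), 0.57, array([ 0.7565, -0.1837]))]
carriage [(array([285., 208.]), 0.95, array([ 0.7718, -0.1247])), (array([191., 300.]), 0.7, array([0.7091, 0.4049])), (array([379., 339.]), 0.61, array([0.2269, 0.2906])), (array([303., 282.]), 0.58, array([0.5036, 0.1909]))]
cover_mid []
cover_grip [(array([348., 226.]), 0.95, array([ 0.4876, -0.0307]))]
tray [(array([393., 210.]), 0.61, array([ 0.4768, -0.3256]))]
weight [(array([339., 194.]), 0.78, array([ 0.6875, -0.3336]))]
meter [(array([238., 246.]), 0.94, array([0.7816, 0.1112]))]
jar [(array([249., 380.]), 0.89, array([0.4265, 0.5402]))]
1.1 [ 0.1445 -0.5307  0.2313] [-0.1325  0.9912 -0.     -0.    ] 0.0856534203166189 [ 0.5671 -0.6677 -0.4189]
```

View pics/top0.png

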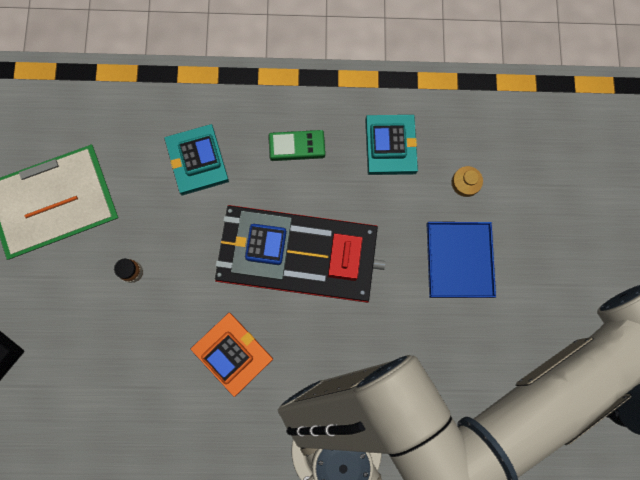

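View pics/side0.png

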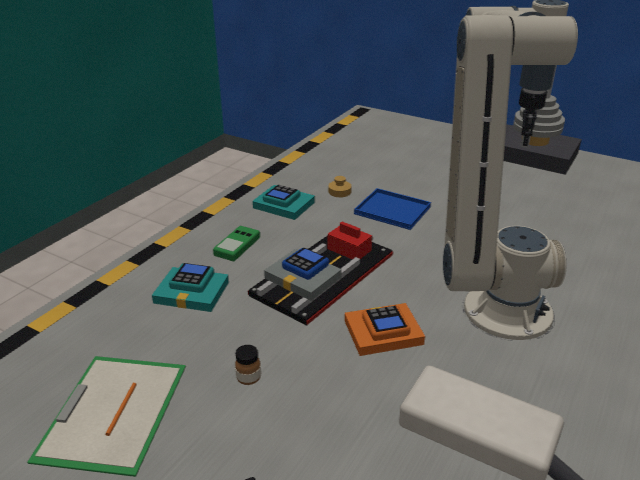

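The carriage candidates in the top picture are the grey deck at (265,245), turquoise at (197,160), turquoise at (391,145) and orange at (231,354). Only the grey one, with its yellow patch at (238,240), sits between the rails of the black base facing the red cover at (346,256), so that is the one meant. The tray is at (461,260), the weight at (467,180), the meter at (297,145) and the jar at (128,270). I'll confirm in a crop and refine the heading.

Run:
```python
from h import *
np.set_printoptions(precision=4,suppress=True)
p=optics.get_image("top")
cv2.imwrite("pics/crop.png",cv2.cvtColor(cv2.resize(p["img"][190:315,200:400],None,fx=4,fy=4,interpolation=cv2.INTER_CUBIC),cv2.COLOR_RGB2BGR))
for q,z in(("comparator",.022),("tray",.02),("cover_mid",.074)):
    m=max(optics.masks_of(q,p),key=lambda m:m["score"])
    c,_=cv2.findContours(m["pixels"].astype(np.uint8),0,2); c=max(c,key=cv2.contourArea)[:,0]
    W=np.array([at_z(p,u,z)[:2] for u in c],np.float32)
    r=cv2.minAreaRect(W); print(q,m["score"],r)
# two-view triangulation
s=optics.get_image("side")
for q in("carriage_push","dock_face","cover_grip","cover_mid","tray"):
    L=[]
    A=np.zeros((3,3));b=np.zeros(3);ok=[]
    for im in(p,s):
        ms=optics.mark_of(q,im)
        if not ms: continue
        o,d=ray(im,ms[0]["uv"]);d/=np.linalg.norm(d);M=np.eye(3)-np.outer(d,d);A+=M;b+=M@o;ok.append(ms[0]["score"])
    if len(ok)==2: print(q,ok,np.linalg.solve(A,b))
```

```text
comparator 0.55 ((0.4855639636516571, 0.09244614839553833), (0.4329884350299835, 0.20570111274719238), 83.29399871826172)
tray 0.55 ((0.47884973883628845, -0.3226780295372009), (0.1987685114145279, 0.17391620576381683), 0.694484531879425)
cover_mid 0.98 ((0.4713084101676941, -0.01481420174241066), (0.07308220118284225, 0.11257874965667725), 82.98229217529297)
carriage_push [0.93, 0.91] [0.4405 0.3663 0.1188]
dock_face [0.59, 0.86] [0.4792 0.0047 0.0457]
cover_grip [0.87, 0.59] [ 0.4705 -0.0082  0.1022]
cover_mid [0.83, 0.91] [ 0.4782 -0.0144  0.0691]
tray [0.72, 0.71] [ 0.484  -0.3284 -0.0109]
```

View pics/crop.png

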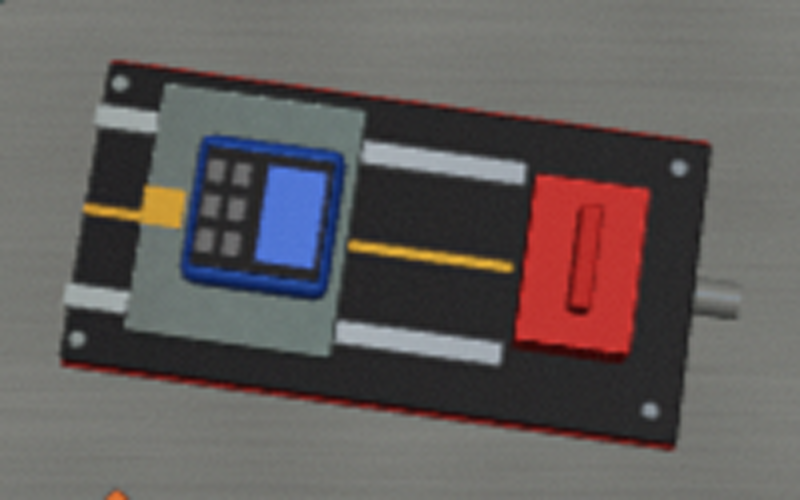

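The crop shows the grey carriage with its yellow patch at the rear (crop 160,207), lying between the rails. The red cover's ridge is at (585,258), aligned with the base. I'll move above the cover.

```bash
python3 -m handwheel '[{"claw":0,"translation":[-20,18,0],"twist":0},{"claw":0,"translation":[-60,54,0],"twist":0},{"claw":0,"translation":[-105,95,0],"twist":0},{"claw":0,"translation":[-150,135,0],"twist":0},{"claw":0,"translation":[-195,176,0],"twist":0},{"claw":0,"translation":[-240,217,0],"twist":0},{"claw":0,"translation":[-285,257,0],"twist":0},{"claw":0,"translation":[-325,293,0],"twist":0}]' 60
python3 -m handwheel '[{"claw":0,"translation":[-40,36,0],"twist":3},{"claw":0,"translation":[-75,68,0],"twist":7},{"claw":0,"translation":[-105,95,0],"twist":11},{"claw":0,"translation":[-120,109,0],"twist":15},{"claw":0,"translation":[-127,115,0],"twist":19},{"claw":0,"translation":[-129,117,0],"twist":22},{"claw":0,"translation":[-129,117,0],"twist":22},{"claw":0,"translation":[-129,117,0],"twist":22}]'
python3 - <<'E'
from h import *
np.set_printoptions(precision=4,suppress=True)
from scipy.spatial.transform import Rotation as R
s=telemetry.observe();print(s["time"],s["tool_pos"]);print(R.from_quat(s["tcp_rot"]).as_matrix())
p=optics.get_image("wrist");save(p,"w1");print("cam",ray(p,(320,240))[0])
for q,z in(("cover_grip",.089),("cover_mid",.063),("dock_face",.056),("carriage_push",.056)):
    print(q,[(np.round(m["uv"]),round(m["score"],2),at_z(p,m["uv"],z)[:2]) for m in optics.mark_of(q,p)[:3]])
for m in optics.masks_of("cover_mid",p)[:1]:
    c,_=cv2.findContours(m["pixels"].astype(np.uint8),0,2); c=max(c,key=cv2.contourArea)[:,0]
    print(m["score"],cv2.minAreaRect(np.array([at_z(p,u,.074)[:2] for u in c],np.float32)))
E
```

```text
time: 2.85
tool_pos: [0.3819, -0.1606, 0.2317]
tcp_rot: [-0.133, 0.991, -0.0, 0.001]
contact_force: [1.7, -1.2, -0.6]
opening: 0.0855
grip_force: 0.0
time: 3.85
tool_pos: [0.4748, -0.0159, 0.2314]
tcp_rot: [0.059, 0.998, 0.0, 0.0]
contact_force: [-0.2, -0.6, 0.1]
opening: 0.0854
grip_force: 0.0
3.85 [ 0.4748 -0.0159  0.2314]
[[-0.9931  0.117   0.0002]
 [ 0.117   0.9931  0.0001]
 [-0.0001  0.0001 -1.    ]]
cam [ 0.4008 -0.0073  0.3737]
cover_grip [(array([319., 231.]), 0.82, array([ 0.4767, -0.0163]))]
cover_mid [(array([317., 224.]), 0.66, array([ 0.4774, -0.018 ]))]
dock_face []
carriage_push [(array([439., 205.]), 0.28, array([0.4751, 0.0866]))]
0.87 ((0.4727567732334137, -0.015343204140663147), (0.07308770716190338, 0.10821379721164703), 83.2054214477539)
```

View pics/w1.png

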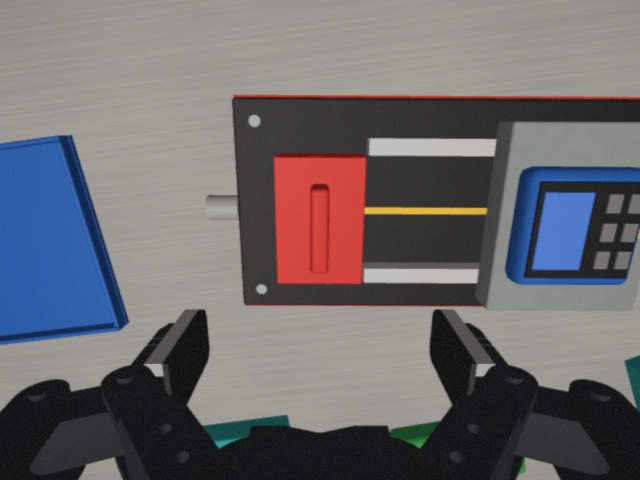

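The ridge is centred at (319,228), within 2 mm of the fingers' midpoint and parallel to them. I'll descend and grip.

```bash
python3 -m handwheel '[{"claw":0,"translation":[-1,0,25],"twist":0},{"claw":0,"translation":[-1,0,60],"twist":0},{"claw":0,"translation":[-1,0,95],"twist":0},{"claw":0,"translation":[-1,0,120],"twist":0},{"claw":0,"translation":[-1,0,138],"twist":0},{"claw":0,"translation":[-1,0,150],"twist":0},{"claw":0,"translation":[-1,0,150],"twist":0},{"claw":100,"translation":[-1,0,150],"twist":0}]' 60
python3 -m handwheel '[{"claw":255,"translation":[0,0,0],"twist":0},{"claw":255,"translation":[0,0,0],"twist":0},{"claw":255,"translation":[0,0,0],"twist":0},{"claw":255,"translation":[0,0,0],"twist":0},{"claw":255,"translation":[0,0,0],"twist":0},{"claw":255,"translation":[0,0,0],"twist":0},{"claw":255,"translation":[0,0,0],"twist":0},{"claw":255,"translation":[0,0,0],"twist":0}]' 60
```

```text
time: 5.15
tool_pos: [0.4765, -0.0159, 0.0821]
tcp_rot: [0.059, 0.998, 0.0, 0.001]
contact_force: [0.0, 0.1, 1.0]
opening: 0.0697
grip_force: 0.0
time: 6.15
tool_pos: [0.4761, -0.016, 0.0817]
tcp_rot: [0.059, 0.998, -0.0, 0.0]
contact_force: [-1.1, -0.6, 5.4]
opening: 0.0129
grip_force: 59.7
```

```bash
python3 -m handwheel '[{"claw":255,"translation":[0,0,-5],"twist":0},{"claw":255,"translation":[0,0,-15],"twist":0},{"claw":255,"translation":[0,0,-30],"twist":0},{"claw":255,"translation":[0,0,-50],"twist":0},{"claw":255,"translation":[0,0,-70],"twist":0},{"claw":255,"translation":[0,0,-85],"twist":0},{"claw":255,"translation":[0,0,-90],"twist":0},{"claw":255,"translation":[0,0,-90],"twist":0}]'
python3 - <<'E'
from h import *
np.set_printoptions(precision=4,suppress=True)
p=optics.get_image("wrist");save(p,"w2");t=optics.get_image("top")
print(telemetry.observe()["tool_pos"])
for im in(p,t):
  for q,z in(("cover_grip",.089+.09),("tray",0),("dock_face",.056)):
    print(q,[(np.round(m["uv"]),round(m["score"],2),at_z(im,m["uv"],z)[:2]) for m in optics.mark_of(q,im)[:2]])
for im in (t,):
  m=optics.masks_of("tray",im)[0]
  c,_=cv2.findContours(m["pixels"].astype(np.uint8),0,2); c=max(c,key=cv2.contourArea)[:,0]
  print(m["score"],cv2.minAreaRect(np.array([at_z(im,u,.02)[:2] for u in c],np.float32)))
E
```

```text
time: 7.15
tool_pos: [0.4757, -0.0158, 0.1712]
tcp_rot: [0.059, 0.998, 0.0, -0.0]
contact_force: [0.5, 0.0, -1.1]
opening: 0.0125
grip_force: 58.7
[ 0.4753 -0.016   0.1706]
cover_grip [(array([317., 320.]), 0.76, array([ 0.4739, -0.0164]))]
tray []
dock_face []
cover_grip [(array([466., 180.]), 0.43, array([ 0.6446, -0.2981]))]
tray [(array([461., 262.]), 0.63, array([ 0.4746, -0.3297]))]
dock_face [(array([335., 254.]), 0.76, array([0.4797, 0.0075]))]
0.63 ((0.48036614060401917, -0.3221765160560608), (0.20126023888587952, 0.17495030164718628), 0.8843350410461426)
```

View pics/w2.png

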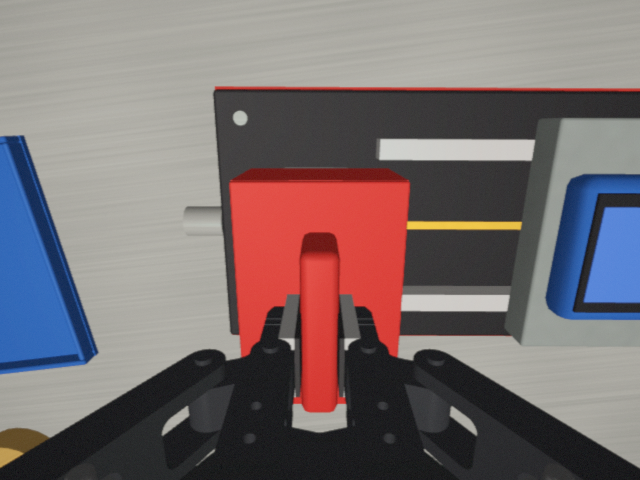

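The cover is held by its ridge, with its walls clear of the block, and the tray is at the left. I'll carry it over.

```bash
python3 -m handwheel '[{"claw":255,"translation":[-2,-15,0],"twist":0},{"claw":255,"translation":[-6,-50,0],"twist":0},{"claw":255,"translation":[-12,-95,0],"twist":0},{"claw":255,"translation":[-18,-145,0],"twist":0},{"claw":255,"translation":[-25,-195,0],"twist":0},{"claw":255,"translation":[-31,-245,0],"twist":0},{"claw":255,"translation":[-36,-285,0],"twist":0},{"claw":255,"translation":[-39,-306,0],"twist":0}]'
python3 -m handwheel '[{"claw":255,"translation":[0,0,0],"twist":0},{"claw":255,"translation":[0,0,15],"twist":0},{"claw":255,"translation":[0,0,35],"twist":0},{"claw":255,"translation":[0,0,55],"twist":0},{"claw":255,"translation":[0,0,70],"twist":0},{"claw":255,"translation":[0,0,82],"twist":0},{"claw":255,"translation":[0,0,90],"twist":0},{"claw":255,"translation":[0,0,90],"twist":0}]'
python3 - <<'E'
from h import *
np.set_printoptions(precision=4,suppress=True)
t=optics.get_image("top");s=optics.get_image("side")
cv2.imwrite("pics/t2.png",cv2.cvtColor(np.hstack([cv2.resize(t["img"][190:340,390:540],(400,400)),cv2.resize(s["img"][150:260,330:440],(400,400))]),cv2.COLOR_RGB2BGR))
E
```

```text
time: 8.6
tool_pos: [0.4777, -0.3269, 0.1708]
tcp_rot: [0.06, 0.998, -0.0, -0.0]
contact_force: [-0.2, 0.4, -2.5]
opening: 0.0129
grip_force: 58.8
time: 9.6
tool_pos: [0.4783, -0.3242, 0.0808]
tcp_rot: [0.059, 0.998, 0.0, -0.0]
contact_force: [0.5, 0.1, -1.2]
opening: 0.0127
grip_force: 58.9
```

View pics/t2.png

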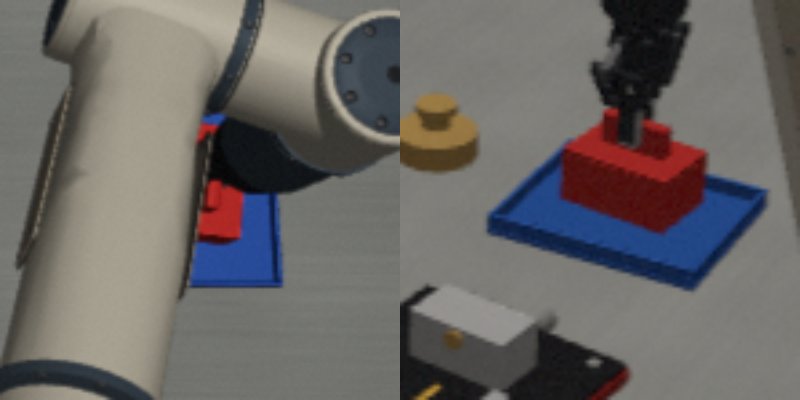

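The side view shows the cover upright above the tray (right half, about 635,180), inside its walls. I'll set it down slowly.

```bash
python3 -m handwheel '[{"claw":255,"translation":[0,0,5],"twist":0},{"claw":255,"translation":[0,0,10],"twist":0},{"claw":255,"translation":[0,0,12],"twist":0},{"claw":255,"translation":[0,0,14],"twist":0},{"claw":255,"translation":[0,0,15],"twist":0},{"claw":255,"translation":[0,0,16],"twist":0},{"claw":255,"translation":[0,0,16],"twist":0},{"claw":255,"translation":[0,0,16],"twist":0}]'
```

```text
time: 10.7
tool_pos: [0.4786, -0.3244, 0.0654]
tcp_rot: [0.059, 0.998, -0.0, 0.0]
contact_force: [0.8, 0.6, -2.1]
opening: 0.0128
grip_force: 58.9
```

```bash
python3 -m handwheel '[{"claw":255,"translation":[0,0,0.5],"twist":0},{"claw":255,"translation":[0,0,1],"twist":0},{"claw":255,"translation":[0,0,1],"twist":0},{"claw":255,"translation":[0,0,1.5],"twist":0},{"claw":255,"translation":[0,0,1.5],"twist":0},{"claw":255,"translation":[0,0,2],"twist":0},{"claw":255,"translation":[0,0,2],"twist":0},{"claw":255,"translation":[0,0,2],"twist":0}]'
```

```text
time: 11.7
tool_pos: [0.4786, -0.3245, 0.0647]
tcp_rot: [0.059, 0.998, -0.0, 0.0]
contact_force: [-3.6, 2.7, 9.7]
opening: 0.0129
grip_force: 60.4
```

It is resting on the tray floor, so I'll release and rise.

```bash
python3 -m handwheel '[{"claw":200,"translation":[0,0,-1],"twist":0},{"claw":150,"translation":[0,0,-1],"twist":0},{"claw":100,"translation":[0,0,-1],"twist":0},{"claw":100,"translation":[0,0,-1],"twist":0},{"claw":100,"translation":[0,0,-10],"twist":0},{"claw":100,"translation":[0,0,-40],"twist":0},{"claw":100,"translation":[0,0,-90],"twist":0},{"claw":100,"translation":[0,0,-140],"twist":0}]'
python3 - <<'E'
from h import *
np.set_printoptions(precision=4,suppress=True)
w=optics.get_image("wrist");s=optics.get_image("side")
cv2.imwrite("pics/t3.png",cv2.cvtColor(np.hstack([cv2.resize(w["img"],(400,300)),cv2.resize(s["img"][150:260,330:440],(300,300))]),cv2.COLOR_RGB2BGR))
print(telemetry.observe()["contact_force"])
E
```

```text
time: 12.7
tool_pos: [0.4783, -0.3244, 0.2054]
tcp_rot: [0.059, 0.998, -0.0, 0.0]
contact_force: [1.6, -0.7, -0.3]
opening: 0.052
grip_force: 0.0
[ 0.5416 -0.1368  0.7265]
```

View pics/t3.png

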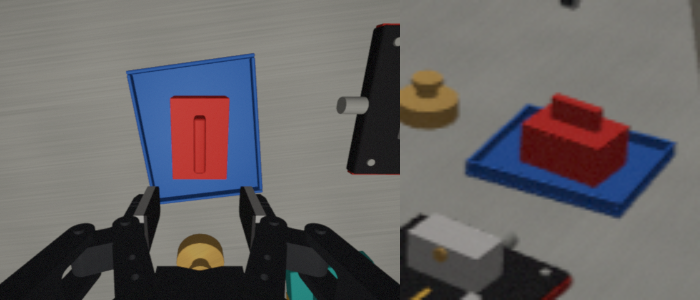

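The cover stands upright inside the tray, seen in both views. Next I'll go above and behind the carriage with shut fingers.

```bash
python3 -m handwheel '[{"claw":255,"translation":[1,15,0],"twist":0},{"claw":255,"translation":[3,50,0],"twist":0},{"claw":255,"translation":[5,95,0],"twist":0},{"claw":255,"translation":[8,145,0],"twist":0},{"claw":255,"translation":[10,195,0],"twist":0},{"claw":255,"translation":[13,245,0],"twist":0},{"claw":255,"translation":[16,295,0],"twist":0},{"claw":255,"translation":[19,345,0],"twist":0}]' 60
python3 -m handwheel '[{"claw":255,"translation":[3,50,0],"twist":0},{"claw":255,"translation":[5,100,0],"twist":0},{"claw":255,"translation":[8,150,0],"twist":0},{"claw":255,"translation":[11,200,0],"twist":0},{"claw":255,"translation":[13,245,0],"twist":0},{"claw":255,"translation":[15,275,0],"twist":0},{"claw":255,"translation":[15,284,0],"twist":0},{"claw":255,"translation":[15,284,0],"twist":0}]'
python3 - <<'E'
from h import *
np.set_printoptions(precision=4,suppress=True)
s=telemetry.observe();print(s["time"],s["tool_pos"],s["contact_force"])
w=optics.get_image("wrist");save(w,"w4")
for q,z in(("carriage_push",.056),):
    print(q,[(np.round(m["uv"]),round(m["score"],2),at_z(w,m["uv"],z)[:2]) for m in optics.mark_of(q,w)[:3]])
hsv=cv2.cvtColor(w["img"],cv2.COLOR_RGB2HSV)
y=cv2.inRange(hsv,(18,120,90),(32,255,255))
n,l,st,c=cv2.connectedComponentsWithStats(y)
for i in range(1,n):
    if st[i,4]>40: print(st[i],c[i],"z22",at_z(w,c[i],.022)[:2],"z70",at_z(w,c[i],.07)[:2])
E
```

```text
time: 13.8
tool_pos: [0.4992, 0.0225, 0.2025]
tcp_rot: [0.059, 0.998, -0.0, -0.001]
contact_force: [0.9, -0.2, 0.4]
opening: 0.0002
grip_force: 0.0
time: 14.8
tool_pos: [0.5183, 0.3043, 0.2025]
tcp_rot: [0.059, 0.998, -0.001, -0.001]
contact_force: [0.8, -0.2, -0.5]
opening: 0.0001
grip_force: 0.0
14.8 [0.5183 0.3043 0.2025] [ 0.8047 -0.222  -0.4616]
carriage_push [(array([262., 221.]), 0.77, array([0.5082, 0.2601]))]
[ 225  205   94   37 1662] [257.2864 221.6372] z22 [0.5154 0.25  ] z70 [0.5049 0.2593]
[  0 207  75   9 638] [ 36.8025 211.0423] z22 [0.4834 0.0613] z70 [0.4776 0.0987]
```

View pics/w4.png

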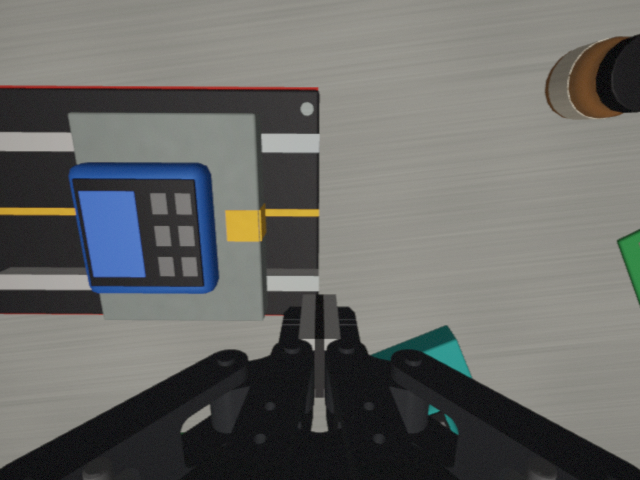

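The yellow patch is at (244,225) and the rear edge of the face at about column 264. The centre line shows at (45,211) and (292,213). The carriage is square between the rails.

Run:
```python
from h import *
from scipy.spatial.transform import Rotation as R
np.set_printoptions(precision=4,suppress=True)
w=optics.get_image("wrist")
hsv=cv2.cvtColor(w["img"],cv2.COLOR_RGB2HSV); y=cv2.inRange(hsv,(18,120,90),(32,255,255))
pts=[]
for c in list(range(4,70,4))+list(range(276,318,4)):
    r=np.nonzero(y[195:230,c])[0]
    if len(r): pts.append(at_z(w,(c,195+r.mean()),.022)[:2])
pts=np.array(pts,np.float32); vx,vy,x0,y0=cv2.fitLine(pts,cv2.DIST_HUBER,0,.01,.01).ravel()
u=np.array([vx,vy]); u*=-np.sign(u[1]); nrm=np.array([-u[1],u[0]])
print(len(pts),"heading",np.degrees(np.arctan2(*u[::-1])),u, "resid",np.std((pts-[x0,y0])@nrm))
s=telemetry.observe(); t=np.array(s["tool_pos"]); M=R.from_quat(s["tcp_rot"]).as_matrix()
print("tool -y heading",np.degrees(np.arctan2(-M[1,1],-M[0,1])))
print("TCP lateral (left of u +)",(t[:2]-[x0,y0])@nrm)
for uv,z in(((264,225),.07),((244,225),.07)): 
    P=at_z(w,uv,z)[:2]; print(P,"along from TCP",(P-t[:2])@u,"lat",(P-[x0,y0])@nrm)
P=at_z(w,(319,211),.022)[:2];print("plate end along from TCP",(P-t[:2])@u)
lat=(t[:2]-[x0,y0])@nrm; v=np.r_[-lat*nrm,0]; print("shift to line in tool mm",M.T@v*1000,"unit u in tool",M.T@np.r_[u,0])
```

```text
28 heading -97.09333 [-0.1235 -0.9923] resid 5.8446047e-05
tool -y heading -96.81927314763557
TCP lateral (left of u +) 0.005252074311053921
[0.5086 0.263 ] along from TCP 0.041232300148939346 lat 0.00013778228994477235
[0.5068 0.2481] along from TCP 0.05621875941646964 lat 0.00019451561166899524
plate end along from TCP 1.5320317030501446e-05
shift to line in tool mm [5.252  0.0251 0.0001] unit u in tool [ 0.0048 -1.      0.0001]
```

I need to shift 5 mm sideways, descend to z=0.046 and then approach. The face is 41 mm ahead and home is 170 mm ahead of the present TCP.

```bash
python3 -m handwheel '[{"claw":255,"translation":[3,0,20],"twist":0},{"claw":255,"translation":[5,0,50],"twist":0},{"claw":255,"translation":[5,0,85],"twist":0},{"claw":255,"translation":[5,0,115],"twist":0},{"claw":255,"translation":[5,0,138],"twist":0},{"claw":255,"translation":[5,0,150],"twist":0},{"claw":255,"translation":[5,0,156],"twist":0},{"claw":255,"translation":[5,0,156],"twist":0}]'
python3 -m handwheel '[{"claw":255,"translation":[0,-4,0],"twist":0},{"claw":255,"translation":[0,-8,0],"twist":0},{"claw":255,"translation":[0,-12,0],"twist":0},{"claw":255,"translation":[0,-16,0],"twist":0},{"claw":255,"translation":[0,-19,0],"twist":0},{"claw":255,"translation":[0,-21,0],"twist":0},{"claw":255,"translation":[0,-22,0],"twist":0},{"claw":255,"translation":[0,-22,0],"twist":0}]'
python3 -m handwheel '[{"claw":255,"translation":[0,-2,0],"twist":0},{"claw":255,"translation":[0,-4,0],"twist":0},{"claw":255,"translation":[0,-6,0],"twist":0},{"claw":255,"translation":[0,-8,0],"twist":0},{"claw":255,"translation":[0,-10,0],"twist":0},{"claw":255,"translation":[0,-12,0],"twist":0},{"claw":255,"translation":[0,-14,0],"twist":0},{"claw":255,"translation":[0,-16,0],"twist":0}]'
python3 - <<'E'
from h import *
w=optics.get_image("wrist");s=optics.get_image("side")
cv2.imwrite("pics/t5.png",cv2.cvtColor(np.hstack([cv2.resize(w["img"],(400,300)),cv2.resize(s["img"][200:330,230:400],(392,300))]),cv2.COLOR_RGB2BGR))
E
```

```text
time: 15.95
tool_pos: [0.5142, 0.3048, 0.0477]
tcp_rot: [0.059, 0.998, 0.0, 0.0]
contact_force: [0.5, 0.6, 0.8]
opening: -0.0001
grip_force: 0.0
time: 16.95
tool_pos: [0.5114, 0.283, 0.0473]
tcp_rot: [0.059, 0.998, 0.0, 0.0]
contact_force: [0.0, -0.3, 0.1]
opening: 0.0002
grip_force: 0.0
time: 17.95
tool_pos: [0.5095, 0.2672, 0.0474]
tcp_rot: [0.059, 0.998, 0.0, 0.0]
contact_force: [0.6, 3.7, -0.4]
opening: 0.0001
grip_force: 1.5
```

View pics/t5.png

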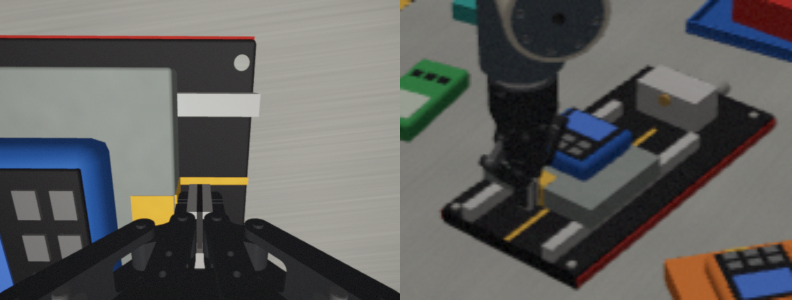

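The shut fingertips bear on the yellow patch with 3.7 N, about 1 mm off the line, and the carriage is square. I'll push on.

```bash
python3 -m handwheel '[{"claw":255,"translation":[0,-4,0],"twist":0},{"claw":255,"translation":[0,-9,0],"twist":0},{"claw":255,"translation":[1,-14,0],"twist":0},{"claw":255,"translation":[1,-19,0],"twist":0},{"claw":255,"translation":[1,-24,0],"twist":0},{"claw":255,"translation":[1,-29,0],"twist":0},{"claw":255,"translation":[1,-34,0],"twist":0},{"claw":255,"translation":[1,-40,0],"twist":0}]'
python3 -m handwheel '[{"claw":255,"translation":[0,-5,0],"twist":0},{"claw":255,"translation":[0,-10,0],"twist":0},{"claw":255,"translation":[0,-15,0],"twist":0},{"claw":255,"translation":[0,-20,0],"twist":0},{"claw":255,"translation":[0,-25,0],"twist":0},{"claw":255,"translation":[0,-30,0],"twist":0},{"claw":255,"translation":[0,-35,0],"twist":0},{"claw":255,"translation":[0,-40,0],"twist":0}]'
python3 -m handwheel '[{"claw":255,"translation":[0,-3,0],"twist":0},{"claw":255,"translation":[0,-6,0],"twist":0},{"claw":255,"translation":[0,-9,0],"twist":0},{"claw":255,"translation":[0,-12,0],"twist":0},{"claw":255,"translation":[0,-15,0],"twist":0},{"claw":255,"translation":[0,-18,0],"twist":0},{"claw":255,"translation":[0,-21,0],"twist":0},{"claw":255,"translation":[0,-24,0],"twist":0}]'
```

```text
time: 19.05
tool_pos: [0.5037, 0.2272, 0.0473]
tcp_rot: [0.059, 0.998, 0.0, 0.0]
contact_force: [0.1, 3.2, 0.5]
opening: -0.0002
grip_force: 1.6
time: 20.05
tool_pos: [0.499, 0.1874, 0.0473]
tcp_rot: [0.059, 0.998, -0.0, -0.0]
contact_force: [0.4, 3.3, 0.4]
opening: -0.0003
grip_force: 1.6
time: 21.05
tool_pos: [0.4962, 0.1637, 0.0473]
tcp_rot: [0.059, 0.998, 0.0, -0.0]
contact_force: [0.0, 3.3, 0.7]
opening: -0.0003
grip_force: 1.6
```

```bash
python3 -m handwheel '[{"claw":255,"translation":[0,-1,0],"twist":0},{"claw":255,"translation":[0,-2,0],"twist":0},{"claw":255,"translation":[0,-3,0],"twist":0},{"claw":255,"translation":[0,-4,0],"twist":0},{"claw":255,"translation":[0,-5,0],"twist":0},{"claw":255,"translation":[0,-6,0],"twist":0},{"claw":255,"translation":[0,-7,0],"twist":0},{"claw":255,"translation":[0,-8,0],"twist":0}]'
python3 -m handwheel '[{"claw":255,"translation":[0,-0.5,0],"twist":0},{"claw":255,"translation":[0,-1,0],"twist":0},{"claw":255,"translation":[0,-1.5,0],"twist":0},{"claw":255,"translation":[0,-2,0],"twist":0},{"claw":255,"translation":[0,-2.5,0],"twist":0},{"claw":255,"translation":[0,-3,0],"twist":0},{"claw":255,"translation":[0,-3,0],"twist":0},{"claw":255,"translation":[0,-3,0],"twist":0}]'
```

```text
time: 22.05
tool_pos: [0.4952, 0.1559, 0.0473]
tcp_rot: [0.059, 0.998, 0.0, 0.0]
contact_force: [-0.3, 3.8, 0.3]
opening: 0.0005
grip_force: 1.6
time: 23.05
tool_pos: [0.4949, 0.1529, 0.0473]
tcp_rot: [0.059, 0.998, -0.0, -0.0]
contact_force: [0.1, 2.8, -0.0]
opening: 0.0002
grip_force: 1.4
```

```bash
python3 -m handwheel '[{"claw":255,"translation":[0,-0.5,0],"twist":0},{"claw":255,"translation":[0,-1,0],"twist":0},{"claw":255,"translation":[0,-1.5,0],"twist":0},{"claw":255,"translation":[0,-2,0],"twist":0},{"claw":255,"translation":[0,-2,0],"twist":0},{"claw":255,"translation":[0,-2.5,0],"twist":0},{"claw":255,"translation":[0,-3,0],"twist":0},{"claw":255,"translation":[0,-3,0],"twist":0}]'
python3 - <<'E'
from h import *
w=optics.get_image("top");s=optics.get_image("side")
cv2.imwrite("pics/t6.png",cv2.cvtColor(np.hstack([cv2.resize(w["img"][190:315,240:400],(400,312)),cv2.resize(s["img"][200:300,270:398],(400,312))]),cv2.COLOR_RGB2BGR))
E
```

```text
time: 24.05
tool_pos: [0.4945, 0.1499, 0.0473]
tcp_rot: [0.059, 0.998, -0.0, -0.0]
contact_force: [0.8, 3.4, 0.2]
opening: 0.0001
grip_force: 1.5
```

View pics/t6.png

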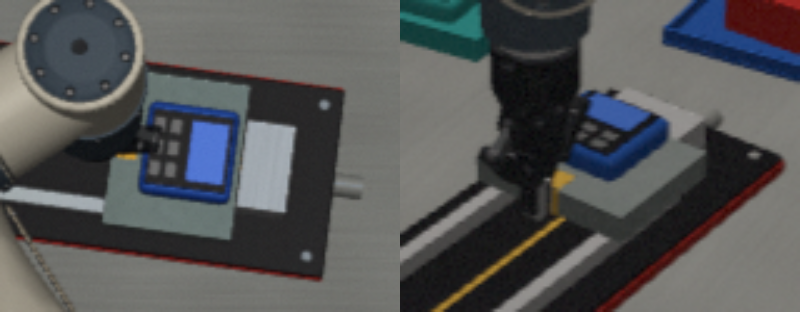

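The deck front (left half, about 240,150) is a few mm short of the block (245,150) and square to it. I'll continue by force.

```bash
python3 -m handwheel '[{"claw":255,"translation":[0,-0.5,0],"twist":0},{"claw":255,"translation":[0,-1,0],"twist":0},{"claw":255,"translation":[0,-1.5,0],"twist":0},{"claw":255,"translation":[0,-2,0],"twist":0},{"claw":255,"translation":[0,-2,0],"twist":0},{"claw":255,"translation":[0,-2.5,0],"twist":0},{"claw":255,"translation":[0,-3,0],"twist":0},{"claw":255,"translation":[0,-3,0],"twist":0}]'
```

```text
time: 25.15
tool_pos: [0.4949, 0.1489, 0.0474]
tcp_rot: [0.059, 0.998, 0.002, 0.001]
contact_force: [1.7, 9.7, -1.6]
opening: -0.0003
grip_force: 4.7
```

The carriage has stopped, where home was expected. One gentle millimetre more will confirm and seat it.

```bash
python3 -m handwheel '[{"claw":255,"translation":[0,-0.5,0],"twist":0},{"claw":255,"translation":[0,-0.5,0],"twist":0},{"claw":255,"translation":[0,-1,0],"twist":0},{"claw":255,"translation":[0,-1,0],"twist":0},{"claw":255,"translation":[0,-1,0],"twist":0},{"claw":255,"translation":[0,-1,0],"twist":0},{"claw":255,"translation":[0,-1,0],"twist":0},{"claw":255,"translation":[0,-1,0],"twist":0}]'
python3 - <<'E'
from h import *
np.set_printoptions(precision=4,suppress=True)
s=telemetry.observe();print(s["moment"],s["contact_force"])
t=optics.get_image("top")
print([(m["uv"],m["score"],at_z(t,m["uv"],.056)) for m in optics.mark_of("dock_face",t)[:1]])
im=t["img"].astype(float)
# brightness profile along the centre direction near left/right of deck at z=.07, from deck to block
d=np.array([.4784,.0049]); u=np.array([-.1235,-.9923]); n=np.array([.9923,-.1235])
hsv=cv2.cvtColor(t["img"],cv2.COLOR_RGB2HSV)
m=cv2.inRange(hsv,(35,8,60),(100,80,170)); 
for l in(-.065,-.055,-.03,0,.03,.055,.065):
    print(l,[int(im[tuple(np.round(proj(t,np.r_[d+u*a+n*l,.07])).astype(int)[::-1])].mean()) for a in np.arange(-.02,.022,.002)])
E
```

```text
time: 26.15
tool_pos: [0.495, 0.1489, 0.0475]
tcp_rot: [0.059, 0.998, 0.003, 0.001]
contact_force: [-0.4, 13.3, -2.1]
opening: 0.0001
grip_force: 6.2
[ 4.3388 -0.0799 -0.0245] [-0.3534 13.3112 -2.1172]
[([337.3, 255.8], 0.72, array([0.476 , 0.0021, 0.056 ]))]
-0.065 [114, 111, 111, 112, 112, 115, 114, 114, 113, 113, 66, 36, 38, 39, 39, 38, 40, 37, 37, 37, 41]
-0.055 [113, 112, 111, 111, 112, 113, 114, 114, 112, 87, 46, 46, 36, 40, 40, 40, 40, 38, 41, 40, 40]
-0.03 [41, 40, 41, 41, 55, 64, 60, 98, 98, 114, 145, 164, 168, 168, 167, 166, 166, 167, 168, 165, 170]
0 [137, 137, 89, 48, 65, 61, 61, 84, 105, 87, 154, 154, 169, 168, 167, 167, 169, 170, 166, 167, 167]
0.03 [139, 132, 77, 53, 53, 58, 59, 101, 107, 107, 105, 151, 169, 169, 168, 168, 169, 165, 165, 165, 166]
0.055 [113, 113, 115, 115, 112, 112, 112, 113, 118, 64, 64, 40, 39, 38, 39, 39, 37, 39, 37, 37, 42]
0.065 [111, 110, 112, 112, 112, 114, 111, 113, 113, 90, 53, 37, 37, 37, 39, 41, 39, 39, 40, 35, 40]
```

There is solid contact at 13 N, the deck edge lies at the dock line on both sides, and no dark gap shows. I'll back off straight and then rise.

```bash
python3 -m handwheel '[{"claw":255,"translation":[0,4,0],"twist":0},{"claw":255,"translation":[0,12,0],"twist":0},{"claw":255,"translation":[0,25,0],"twist":0},{"claw":255,"translation":[0,40,0],"twist":0},{"claw":255,"translation":[0,55,0],"twist":0},{"claw":255,"translation":[0,60,-30],"twist":0},{"claw":255,"translation":[0,60,-80],"twist":0},{"claw":255,"translation":[0,60,-130],"twist":0}]'
python3 - <<'E'
from h import *
from scipy.spatial.transform import Rotation as R
np.set_printoptions(precision=4,suppress=True)
w=optics.get_image("wrist");t=optics.get_image("top")
print("cam",ray(w,(320,240))[0])
for q,z in(("carriage_push",.056),("dock_face",.056)):
  for n,p in(("w",w),("t",t)):
    print(q,n,[(np.round(m["uv"]),round(m["score"],2),at_z(p,m["uv"],z)[:2]) for m in optics.mark_of(q,p)[:4]])
d=np.array([.4784,.0049]); u=np.array([-.1235,-.9923]); n=np.array([.9923,-.1235])
for p in(w,t):
  for l in(-.06,-.035,0,.035,.06):
    v=[]
    for a in np.arange(-.016,.018,.002):
        c,r=np.round(proj(p,np.r_[d+u*a+n*l,.069])).astype(int); v.append(int(p["img"][r,c].mean()) if 0<=r<480 and 0<=c<640 else -1)
    print(l,v)
for q in("weight","meter","jar","tray"): print(q,[at_z(t,m["uv"],0)[:2] for m in optics.mark_of(q,t)[:1]])
E
```

```text
time: 27.25
tool_pos: [0.5009, 0.2063, 0.1786]
tcp_rot: [0.059, 0.998, -0.0, -0.0]
contact_force: [1.0, 0.2, -0.3]
opening: -0.0
grip_force: 0.0
cam [0.4271 0.215  0.321 ]
carriage_push w [(array([594., 422.]), 0.74, array([0.6928, 0.4194])), (array([221., 237.]), 0.62, array([0.4939, 0.1353]))]
carriage_push t [(array([284., 250.]), 0.79, array([0.4884, 0.1374])), (array([414., 145.]), 0.78, array([ 0.7757, -0.1993])), (array([174., 167.]), 0.65, array([0.7014, 0.426 ]))]
dock_face w []
dock_face t [(array([340., 254.]), 0.64, array([ 0.4815, -0.0045]))]
-0.06 [155, 155, 155, 154, 155, 154, 154, 95, 44, 42, 45, -1, -1, -1, -1, -1, -1]
-0.035 [45, 44, 47, 64, 66, 67, 66, 65, 60, 57, 55, 59, 75, 177, -1, -1, -1]
0 [153, 153, 152, 152, 152, 153, 151, 152, 150, 152, 150, 89, 49, 183, 199, 197, 197]
0.035 [153, 152, 152, 152, 152, 151, 152, 150, 151, 152, 151, 104, 49, 184, 198, 198, 198]
0.06 [157, 157, 158, 157, 159, 159, 159, 117, 45, 45, 45, 45, 43, 45, 42, 43, 42]
-0.06 [111, 114, 113, 113, 111, 113, 115, 73, 67, 40, 38, 37, 39, 39, 39, 39, 40]
-0.035 [41, 51, 69, 65, 85, 85, 105, 88, 149, 166, 166, 166, 166, 167, 167, 167, 167]
0 [89, 49, 66, 59, 61, 101, 110, 85, 151, 151, 168, 170, 166, 166, 169, 166, 167]
0.035 [66, 39, 55, 55, 53, 97, 110, 91, 91, 151, 168, 168, 168, 167, 168, 169, 166]
0.06 [113, 113, 112, 114, 114, 115, 117, 75, 42, 42, 38, 38, 40, 39, 38, 40, 39]
weight [array([ 0.6964, -0.3505])]
meter [array([0.7814, 0.1009])]
jar [array([0.4314, 0.5342])]
tray [array([ 0.4767, -0.3282])]
```

A look from directly above the junction would settle whether a gap remains.

```bash
python3 -m handwheel '[{"claw":255,"translation":[0,-10,-10],"twist":0},{"claw":255,"translation":[0,-40,-25],"twist":0},{"claw":255,"translation":[0,-80,-30],"twist":0},{"claw":255,"translation":[0,-120,-30],"twist":0},{"claw":255,"translation":[0,-160,-30],"twist":0},{"claw":255,"translation":[0,-195,-30],"twist":0},{"claw":255,"translation":[0,-212,-30],"twist":0},{"claw":255,"translation":[0,-212,-30],"twist":0}]'
python3 - <<'E'
from h import *
w=optics.get_image("wrist");g=w["img"].mean(2).astype(int)
d=np.array([.4784,.0049]); u=np.array([-.1235,-.9923]); n=np.array([.9923,-.1235])
for l in(-.06,-.035,-.015,.0,.015,.035,.06):
    c,r=np.round(proj(w,np.r_[d+n*l,.068])).astype(int)
    print(l,(c,r),"row",list(g[r,max(c-22,0):c+22]) if r<480 else None)
f=K(w)[0];print("mm/px",(ray(w,(320,240))[0][2]-.068)/f*1000)
E
```

```text
time: 28.75
tool_pos: [0.4761, -0.0058, 0.2077]
tcp_rot: [0.06, 0.998, 0.0, 0.0]
contact_force: [0.4, 0.6, 0.0]
opening: 0.0004
grip_force: 0.0
-0.06 (np.int64(334), np.int64(150)) row [np.int64(53), np.int64(55), np.int64(55), np.int64(53), np.int64(56), np.int64(54), np.int64(58), np.int64(55), np.int64(55), np.int64(52), np.int64(52), np.int64(52), np.int64(54), np.int64(56), np.int64(53), np.int64(55), np.int64(54), np.int64(52), np.int64(55), np.int64(50), np.int64(52), np.int64(52), np.int64(56), np.int64(63), np.int64(83), np.int64(113), np.int64(133), np.int64(144), np.int64(148), np.int64(147), np.int64(148), np.int64(149), np.int64(146), np.int64(148), np.int64(147), np.int64(147), np.int64(149), np.int64(149), np.int64(148), np.int64(150), np.int64(148), np.int64(147), np.int64(147), np.int64(148)]
-0.035 (np.int64(334), np.int64(185)) row [np.int64(194), np.int64(196), np.int64(196), np.int64(196), np.int64(195), np.int64(196), np.int64(197), np.int64(198), np.int64(195), np.int64(194), np.int64(195), np.int64(195), np.int64(196), np.int64(197), np.int64(196), np.int64(19
[... 3196 characters left out ...]

0.06 (np.int64(332), np.int64(301)) row [np.int64(82), np.int64(84), np.int64(84), np.int64(83), np.int64(76), np.int64(54), np.int64(24), np.int64(20), np.int64(25), np.int64(15), np.int64(20), np.int64(16), np.int64(27), np.int64(52), np.int64(75), np.int64(82), np.int64(84), np.int64(84), np.int64(84), np.int64(81), np.int64(84), np.int64(84), np.int64(83), np.int64(84), np.int64(83), np.int64(86), np.int64(112), np.int64(138), np.int64(148), np.int64(148), np.int64(148), np.int64(148), np.int64(149), np.int64(148), np.int64(147), np.int64(146), np.int64(145), np.int64(147), np.int64(145), np.int64(145), np.int64(146), np.int64(146), np.int64(145), np.int64(148)]
mm/px 0.7446618054884612
```

The block's face meets the deck at the same column along the whole width, with no gap wider than a pixel (0.7 mm). The carriage is home and square, and the cover is in the tray, so I'll hand in.

```bash
python3 -c "
from workcell import job;print(job.sign_off())"
```

```text
the job is handed in; nothing more can be done
None
```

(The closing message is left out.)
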